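# Tare the ink-mixing scale through its splash shutter

## Robot

A 7-joint arm with a two-finger parallel gripper is mounted at the origin on the work surface. World frame = base frame: x ahead of the robot, y to its left, z up, the work surface at z = 0. Lengths are in m, angles in rad, forces in N, time in s.
With the tool pointing down it reaches from about 0.4 to 0.85 m from the base axis. Payload 10.4 kg.
Tool frame: the origin (TCP) lies at the very end of the fingers, on their centre line; the grasp point (between the pads) lies 19 mm behind it; z points along the fingers, y is the line along which they close (so a half turn about z gives the same grasp; the last joint's range is limited). The gripper opens to 85 mm and grips with 20 to 120 N. Pads are 22 mm wide; open, the fingers measure 114 mm over their backs; the gripper's body (76 mm by 85 mm) begins 54 mm behind the grasp point. The pads swing forward as they close: fully open they stand 13 mm farther back than shut.
Start: joints at [-1.312, 0.332, -0.065, 1.46, 0.022, 1.35, -0.088], TCP at [0.174, 0.6, 0.196] pointing down, gripper open.
Joint ranges: [-2.6, 2.6], [-0.5, 2.12], [-1.47, 1.34], [0.16, 2.42], [-1.27, 4.41], [0.06, 2.06], [-2.6, 2.6]. Speed limits (rad/s): [2.22, 2.22, 2.79, 2.79, 3.14, 3.14, 3.14].

## Interface

Orientations are given as a unit quaternion [w, x, y, z].
In Python, from cell import * gives the robot as it stands. The module is installed in compiled form; this text tells all that it offers.
- The arm moves only by the tool move_arm, never from a script. Its argument "targets" is one flat list of numbers, 6 for each row, row after row: the shift along the tool's x, y, z in cm, then the turn, a rotation vector about the tool's x, y, z in rad. A call has exactly 8 rows; each row is the pose to reach, as a shift and turn from the pose commanded when the call began, along the tool's axes at that moment; what a row does not reach only later rows make up. A row lasts 1/10 s, in which the tool goes at most 50 mm and 8.59 degrees, less where a joint would pass 70% of its speed; a pose out of reach is approached as far as the arm can. A call with a gripper value outside its range is refused whole. "fingers" is the finger opening in cm, from 0 to 8.54, set as the call begins (left out, the last holds). The fingers move at their own pace and stop on an object; "force" is the grip in N (left out, the last holds). Time passes only in rows, so rows that repeat a pose let the fingers close, or fill a call up. It gives the time, the measured TCP pose, the force, the opening and the grip force at its end, in the units of the state.
- sense(): the state, without advancing time (a new reading comes with each control period).
- get_image(name): name is "scene" or "top" or "wrist"; returns (picture, depth): 384x512x3 uint8, blue, green, red; 384x512 float32, m along the optical axis (not along the pixel's ray), 0 where there is no reading.
- get_calibration(name): a dict with "mtx" (3x3 intrinsics, pixels), "k1" (the pictures are not rectified: a ray, as slopes to the right and down, at radius r is drawn at 1 + k1 r^2 times it, then the intrinsics apply), "R" (3x3) and "t" (3): a world point X has camera coordinates R X + t. Camera axes: x right, y down, z forward; pixel columns grow to the right and rows downward; lengths in m; the calibration is good to about 2 mm. A picture is of the moment at which its call begins: read the wrist's pose just before it. get_calibration takes no time and is no camera call; for the wrist camera it gives the pose at the moment of the call.
- close_job(): hands the job in; it is judged then, once.
The state is a dict: "time_s": time; "joint_positions": joint angles; "qvel": joint speeds; "tau": joint torques, N m; "ee_pos": TCP position; "ee_rot": TCP orientation; "wrist_force": force on the tool from outside, world axes, zero at the start; "torque": the same for the moment, N m; "finger_gap": finger opening in m; "grip_force": force on a finger pad.
Only numpy, scipy, OpenCV 4.12 (cv2) and the standard library are available. Lean on these libraries where they do the work, as an engineer would, in place of code of your own. Each camera call takes 0.05 s, during which the arm holds its last target. There are 200 camera calls.

## Task

Tare the bench scale with the empty mixing tin standing on its pan: with the fingertips, push the orange splash shutter open until the well is clear, reach down into the well and press the sunken green tare key all the way down, then come out and push the shutter fully shut again. Grip and lift nothing, and do not disturb the tin, the bottle, the can or the spatula.

Things in the scene. Friction and masses are not known exactly. Their poses are not given: they have to be found in the camera images.
- scale: Grey bench scale, fixed; place and heading differ from run to run. Origin on the table right under the well's centre; x from panel to pan, y the way the shutter opens, z up. Panel top at 55 mm, x -45 to 90, y -55 to 135 mm. Black display block, 9 mm proud, at x 42 to 86. Shutter rails 6 mm high, 4 mm wide along y at x = +-33.5. Steel pan 220 x 240 mm, top at 60 mm, centre x 215, y 40.
- well_mouth (a point): Centre of the mouth of the round well in the scale's grey panel, level with the panel's top, 55 mm above the table; covered by the orange shutter when that is shut. The well is 48 mm across and 30 mm deep, with upright walls. Fixed during a run. Axes as scale's.
- key_top (a point): Centre of the top of the green tare key, a round disc 38 mm across on the well's axis; at rest its top lies 18 mm below the well's mouth. It goes straight down and springs back.
- tare_key (a joint): How far the key is pressed: 0 m at rest, 0.006 m fully down (about 1.5 N to start, 5 N fully down).
- rib_top (a point): Centre of the top of the upright rib on the orange shutter. The shutter is a plate 61 mm (x) by 62 mm (y), its top 5 mm above the panel, sliding along y. The rib stands 16 mm above the plate, is 50 mm long (x), 12 mm thick (y), 25 mm to the +y side of the plate's centre: with the shutter shut it is at y = +25 mm of the well's centre. Axes as scale's.
- shutter (a joint): How far the shutter is slid: 0 m shut (plate centred over the well), 0.066 m fully open at its stop (well clear); moves along +y of scale with about 1.5 N of friction and stays where it is left. It may start up to 25 mm open.
- mixing_tin: Empty open steel tin, 80 mm across at the rim and 80 mm high, standing loose on the scale's pan. Origin at the centre of its underside, z up. Leave it alone.
- oil_bottle: Capped amber bottle, 64 mm across, 180 mm high, standing loose on the table beside the scale. Origin at the centre of its underside. Leave it alone.
- pigment_can: Green can with a steel lid, 84 mm across, 130 mm high, standing loose on the table beside the scale (it and the bottle may stand on either side). Origin at the centre of its underside. Leave it alone.
- spatula: Spatula about 200 mm long lying loose on the table at the -y side of the scale's panel, along its own x axis. Leave it alone.

How it is judged:
By the outcome, as a careful person would: the job done as asked, in the order asked, and still so for the second after the job is handed in, with the robot touching nothing.
It also fails if it takes over 51 s, if anything falls off the work surface, if the arm or the gripper's body presses on something with over 40 N, if the wrist force passes 120 N, or if a joint passes its speed limit or range.

## Working session

There is one attempt and no reset: what is moved stays moved. The work goes in short steps, Python scripts to look and compute and a tool call to move; the robot and the scene stay as the last step left them, time stands still between calls to the robot, and variables do not carry over. Pictures are saved under pics/ and viewed, at most 10 in all, crops included, and the job is handed in when it is done.

Besides the shell and the picture viewer there is one more tool, called after "Emit:" as name(argument=value, ...) on one line, values as JSON. move_arm: Moves the arm, as the interface text tells. Its arguments: {"type":"object","properties":{"targets":{"type":"array"},"fingers":{"type":"number"},"force":{"type":"number"}},"required":["targets"]}

```bash
mkdir -p pics; cat > h.py <<'E'
from cell import *
import numpy as np, cv2
np.set_printoptions(precision=4,suppress=True)
def rays(c,uv):
    m=c["mtx"];uv=np.atleast_2d(uv).astype(float)
    d=np.stack([(uv[:,0]-m[0,2])/m[0,0],(uv[:,1]-m[1,2])/m[1,1]],1);u=d.copy()
    for _ in range(20): u=d/(1+c["k1"]*(u**2).sum(1,keepdims=True))
    return np.c_[u,np.ones(len(u))]
def onplane(c,uv,z):
    R=np.array(c["R"]);t=np.array(c["t"]).ravel();w=rays(c,uv)@R;o=-R.T@t
    return o+w*((z-o[2])/w[:,2])[:,None]
def bydepth(c,uv,d):
    R=np.array(c["R"]);t=np.array(c["t"]).ravel()
    return (rays(c,uv)*np.asarray(d).reshape(-1,1)-t)@R
def orange(im):
    h=cv2.cvtColor(im,cv2.COLOR_BGR2HSV)
    return cv2.inRange(h,(5,150,110),(20,255,255))
E
python3 - <<'E'
from h import *
s=sense();print(s["time_s"],s["ee_pos"],s["ee_rot"],s["finger_gap"])
for n in("scene","top"):
    c=get_calibration(n);im,d=get_image(n);cv2.imwrite(f"pics/{n}0.png",im);np.savez(f"{n}0.npz",im=im,d=d)
    print(n,c)
E
```

```text
0.0 [0.1737 0.5999 0.1952] [-0.0001  0.1404  0.9901 -0.0007] 0.08576408489208195
scene {'mtx': array([[367.2667,   0.    , 256.1442],
       [  0.    , 367.2667, 181.8845],
       [  0.    ,   0.    ,   1.    ]]), 'k1': -0.0036909411099920394, 'R': array([[ 0.3624,  0.9318, -0.0205],
       [ 0.5311, -0.2245, -0.817 ],
       [-0.7659,  0.2852, -0.5762]]), 't': array([-0.2909, -0.2665,  1.4175])}
top {'mtx': array([[439.5307,   0.    , 253.7027],
       [  0.    , 439.5307, 184.7965],
       [  0.    ,   0.    ,   1.    ]]), 'k1': -0.10878420621014552, 'R': array([[-0.0619, -0.9981,  0.0048],
       [-0.9779,  0.0597, -0.2005],
       [ 0.1998, -0.0171, -0.9797]]), 't': array([0.076 , 0.6035, 1.2084])}
```

View pics/scene0.png

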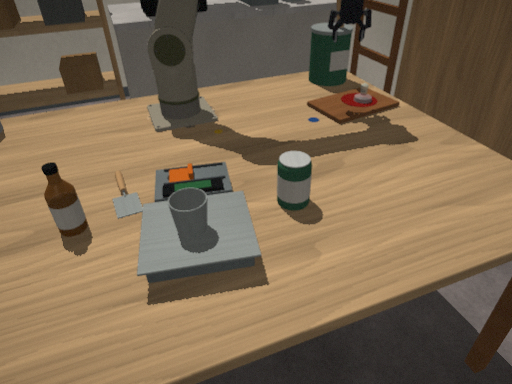

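View pics/top0.png

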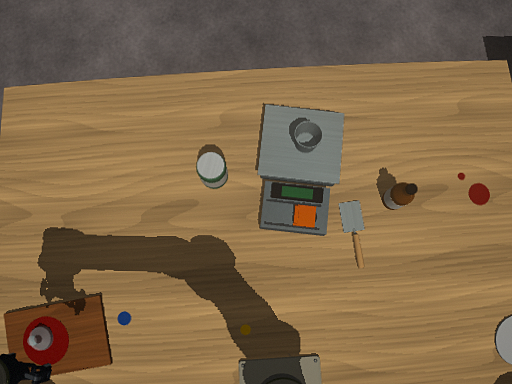

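The scene view shows the scale with its panel toward the robot. The orange shutter is at (305,216) in the top view and opens to the image's left (world +y). The can is at (211,168), the bottle at (400,195) and the spatula at (352,230).

```bash
python3 - <<'E'
from h import *
z=np.load("top0.npz");im,d=z["im"],z["d"];c=get_calibration("top")
v,u=np.mgrid[90:245,230:360];uv=np.c_[u.ravel(),v.ravel()]
P=bydepth(c,uv,d[v,u].ravel())
for lo,hi,n in((.045,.08,"pan+panel"),):
    m=((P[:,2]>lo)&(P[:,2]<hi))
    print(n,m.sum(),cv2.minAreaRect(P[m,:2].astype(np.float32)))
pan=(P[:,2]>.045)&(P[:,2]<.068)&(uv[:,1]<178)
print("pan",np.median(P[pan,2]),cv2.minAreaRect(onplane(c,uv[pan],.06)[:,:2].astype(np.float32)))
mk=orange(im);mk[:150]=0;mk[245:]=0;mk[:,:230]=0;mk[:,360:]=0
q=np.argwhere(mk)[:,::-1];print("orange px",len(q),q.min(0),q.max(0))
r=cv2.minAreaRect(q.astype(np.float32));print(r)
print(onplane(c,cv2.boxPoints(r),.06))
Po=bydepth(c,q,d[q[:,1],q[:,0]]);print("hist z",np.histogram(Po[:,2],bins=np.arange(.04,.1,.005)))
rb=Po[:,2]>.071;print("rib",Po[rb].mean(0),cv2.minAreaRect(Po[rb][:,:2].astype(np.float32)))
cr=im[90:245,230:360];cv2.imwrite("pics/crop.png",cv2.resize(cr,None,fx=3.8,fy=3.8,interpolation=cv2.INTER_CUBIC))
E
```

```text
pan+panel 8382 ((0.6522634029388428, -0.09719154238700867), (0.24186572432518005, 0.37031054496765137), 79.9315414428711)
pan 0.0594254076656744 ((0.7236209511756897, -0.10972054302692413), (0.2414366900920868, 0.22098766267299652), 79.95418548583984)
orange px 446 [293 204] [315 227]
((304.410888671875, 215.39108276367188), (21.194292068481445, 21.393299102783203), 5.710592269897461)
[[ 0.4841 -0.0649  0.06  ]
 [ 0.5448 -0.0759  0.06  ]
 [ 0.5349 -0.136   0.06  ]
 [ 0.4743 -0.1245  0.06  ]]
hist z (array([  0,   0,  17, 211, 138,   9,  28,  39,   1,   0,   0]), array([0.04 , 0.045, 0.05 , 0.055, 0.06 , 0.065, 0.07 , 0.075, 0.08 ,
       0.085, 0.09 , 0.095]))
rib [ 0.5064 -0.069   0.1283] ((0.439247190952301, -0.020591557025909424), (0.028809556737542152, 0.23433811962604523), 53.62397766113281)
```

View pics/crop.png

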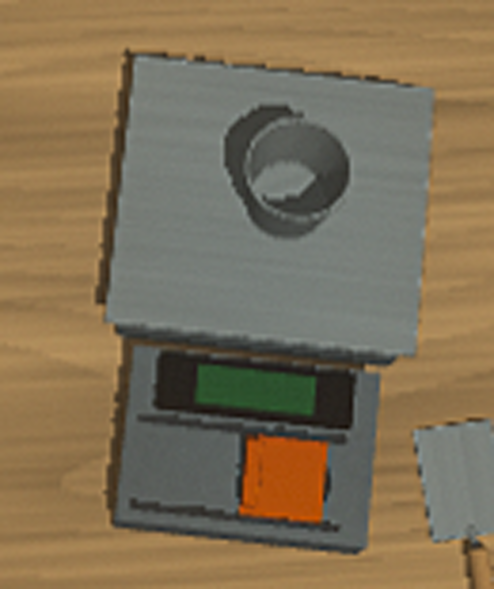

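Emit:
move_arm(targets=[-3.8,-3,-4,0,0,0,-30.6,-24.5,-5.5,0,0,-0.106,-30.6,-24.5,-5.5,0,0,-0.106,-30.6,-24.5,-5.5,0,0,-0.106,-30.6,-24.5,-5.5,0,0,-0.106,-30.6,-24.5,-5.5,0,0,-0.106,-30.6,-24.5,-5.5,0,0,-0.106,-30.6,-24.5,-5.5,0,0,-0.106], fingers=0, force=40)

```text
time_s: 0.9
ee_pos: [0.3978, 0.2814, 0.2507]
ee_rot: [-0.0, 0.088, 0.996, 0.0]
wrist_force: [0.8, 0.5, 1.0]
finger_gap: -0.0
grip_force: 0.0
```

Emit:
move_arm(targets=[-17.5,-36.8,0,0,0,0,-17.5,-36.8,0,0,0,0,-17.5,-36.8,0,0,0,0,-17.5,-36.8,0,0,0,0,-17.5,-36.8,0,0,0,0,-17.5,-36.8,0,0,0,0,-17.5,-36.8,0,0,0,0,-17.5,-36.8,0,0,0,0])

```text
time_s: 1.7
ee_pos: [0.5031, -0.1043, 0.2508]
ee_rot: [0.0, 0.088, 0.996, 0.0]
wrist_force: [1.4, 0.8, -0.2]
finger_gap: 0.0
grip_force: 0.0
```

```bash
python3 - <<'E'
from h import *
s=sense();print(s["time_s"],s["ee_pos"])
c=get_calibration("wrist");im,d=get_image("wrist");cv2.imwrite("pics/w1.png",im);np.savez("w1.npz",im=im,d=d,**c)
print(c)
E
```

```text
1.7 [ 0.5031 -0.1043  0.2508]
{'mtx': array([[272.2278,   0.    , 256.9138],
       [  0.    , 272.2278, 192.0384],
       [  0.    ,   0.    ,   1.    ]]), 'k1': -0.060069612445271564, 'R': array([[ 0.1741,  0.9847,  0.0003],
       [ 0.947 , -0.1675,  0.274 ],
       [ 0.2698, -0.0475, -0.9617]]), 't': array([ 0.0161, -0.5438,  0.2909])}
```

View pics/w1.png

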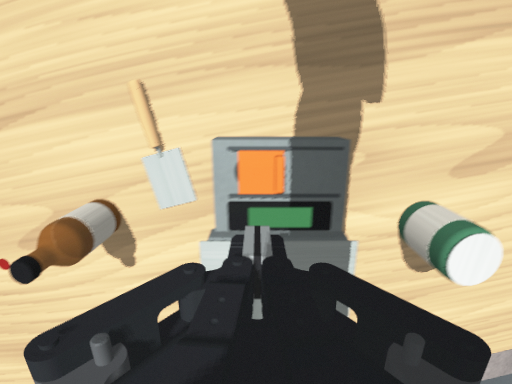

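The wrist view shows the panel at columns 213–350 and rows 137–230. The orange plate is at 237–285, rows 150–193, with the rib at its right (+y) end. Next I measure these.

```bash
python3 - <<'E'
from h import *
z=np.load("w1.npz");im,d=z["im"],z["d"];c=z
v,u=np.mgrid[125:225,195:370];uv=np.c_[u.ravel(),v.ravel()]
P=bydepth(c,uv,d[v,u].ravel());m=(P[:,2]>.045)&(P[:,2]<.085)
ex=np.array([.9845,-.1753]);ey=np.array([.1753,.9845])
X=onplane(c,uv[m],.055)[:,:2]
q=np.c_[X@ex,X@ey]
print("z med",np.median(P[m,2]))
# edges by row / col profiles
M=np.zeros(im.shape[:2],np.uint8);M[uv[m][:,1],uv[m][:,0]]=1
for r in (150,160,170,180,190,200):
    cols=np.flatnonzero(M[r]);w=onplane(c,[[cols[0]-.5,r],[cols[-1]+.5,r]],.055)[:,:2];print(r,cols[0],cols[-1],w@ey,w@ex)
for k in (225,260,300,340):
    rows=np.flatnonzero(M[:,k]);w=onplane(c,[[k,rows[0]-.5]],.055)[:,:2];print("near",k,rows[0],w@ex,w@ey)
mk=orange(im);mk[:130]=0;mk[230:]=0
o=np.argwhere(mk)[:,::-1];print(len(o),o.min(0),o.max(0))
for r in (160,170,180):
    cols=np.flatnonzero(mk[r]);a=onplane(c,[[cols[0]-.5,r]],.06)[0,:2];b=onplane(c,[[cols[-1]+.5,r]],.076)[0,:2];print(r,cols[0],cols[-1],"plate -y edge",a@ey,"rib +y top edge",b@ey,"z",bydepth(c,[[245,r],[280,r],[310,r]],d[r,[245,280,310]])[:,2])
for k in (245,255,265,281):
    rows=np.flatnonzero(mk[:,k]);w=onplane(c,[[k,rows[0]-.5],[k,rows[-1]+.5]],.06 if k<270 else .076)[:,:2];print("orange x",k,w@ex)
E
```

```text
z med 0.056300935872215865
150 214 351 [-0.0751  0.1149] [0.4899 0.4893]
160 214 350 [-0.0756  0.1148] [0.5037 0.5032]
170 214 349 [-0.0762  0.1146] [0.5178 0.5174]
180 214 348 [-0.0768  0.1145] [0.5321 0.5318]
190 215 347 [-0.076   0.1144] [0.5468 0.5466]
200 215 346 [-0.0766  0.1144] [0.5617 0.5616]
near 225 138 [0.473] [-0.0588]
near 260 139 [0.4743] [-0.0114]
near 300 140 [0.4755] [0.0429]
near 340 139 [0.4738] [0.0976]
2152 [ 44 150] [283 229]
160 239 283 plate -y edge -0.04066164106057145 rib +y top edge 0.019158590454294397 z [0.0597 0.0775 0.0545]
170 238 283 plate -y edge -0.0422696789978593 rib +y top edge 0.019514921229359286 z [0.0602 0.0755 0.0554]
180 239 282 plate -y edge -0.04112965504404592 rib +y top edge 0.018551020545352903 z [0.0596 0.076  0.057 ]
orange x 245 [0.4899 0.5505]
orange x 255 [0.4886 0.5505]
orange x 265 [0.4886 0.5504]
orange x 281 [0.4879 0.5458]
```

Panel width comes out at 190.6 mm, as given, so the well's centre is at about (0.508, -0.1115) and the shutter is about 10 mm open. The tool is above the plate on the -y side of the rib, so I descend.

Emit:
move_arm(targets=[0,0,4,0,0,0,0,0,8,0,0,0,0,0,12,0,0,0,0,0,15,0,0,0,0,0,17,0,0,0,0,0,18,0,0,0,0,0,18.4,0,0,0,0,0,18.4,0,0,0])

```text
time_s: 2.55
ee_pos: [0.5033, -0.1023, 0.067]
ee_rot: [0.0, 0.088, 0.996, 0.0]
wrist_force: [0.1, -0.3, -0.3]
finger_gap: -0.0001
grip_force: 0.0
```

```bash
python3 - <<'E'
from h import *
c=get_calibration("wrist");im,d=get_image("wrist");cv2.imwrite("pics/w2.png",im)
s=sense();p=s["ee_pos"];ex=np.array([.9845,-.1753]);ey=np.array([.1753,.9845])
print(s["time_s"],p,p[:2]@ex-.5195,p[:2]@ey+.0207,s["wrist_force"],s["joint_positions"])
E
```

```text
2.6 [ 0.5037 -0.1024  0.0675] -0.005686366950649391 0.008197978694217626 [ 0.2059 -0.1851  0.2904] [-0.4623  0.2285  0.6447  1.9339 -0.1599  1.0286  1.6477]
```

View pics/w2.png

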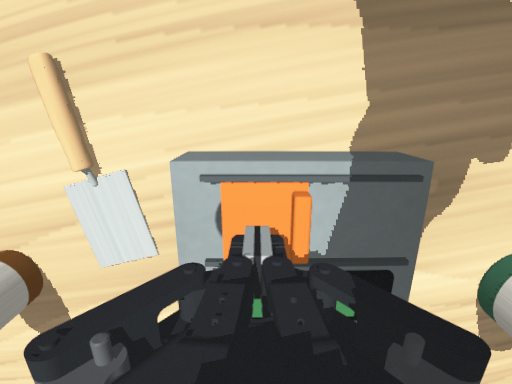

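The wrist view shows the fingertips at (258,240), left of the rib at (300,225). The well's dark edge is at (218,222). I push toward +y.

Emit:
move_arm(targets=[-0.5,0.7,0.2,0,0,0,-0.5,1.5,0.2,0,0,0,-0.5,2.3,0.2,0,0,0,-0.5,3.1,0.2,0,0,0,-0.5,3.9,0.2,0,0,0,-0.5,4.7,0.2,0,0,0,-0.5,5.3,0.2,0,0,0,-0.5,5.7,0.2,0,0,0])

```text
time_s: 3.4
ee_pos: [0.5181, -0.0463, 0.0647]
ee_rot: [0.0, 0.087, 0.996, 0.0]
wrist_force: [-0.1, -0.7, 0.6]
finger_gap: 0.0001
grip_force: 0.0
```

```bash
cat > look.py <<'E'
import sys
from h import *
c=get_calibration("wrist");im,d=get_image("wrist");cv2.imwrite(f"pics/{sys.argv[1]}.png",im)
s=sense();p=s["ee_pos"];ex=np.array([.9845,-.1753]);ey=np.array([.1753,.9845])
print(s["time_s"],p,"scale",p[:2]@ex-.5195,p[:2]@ey+.0207,s["wrist_force"])
mk=orange(im);mk[:120]=0
for r in range(190,256,10):
    k=np.flatnonzero(mk[r])
    if len(k): print(r,k[0],k[-1],"plate -y edge",onplane(c,[[k[0]-.5,r]],.06)[0,:2]@ey+.0207,"rib+y top",onplane(c,[[k[-1]+.5,r]],.076)[0,:2]@ey+.0207)
E
python3 look.py w3
```

```text
3.45 [ 0.5182 -0.0459  0.0647] scale -0.0012848364473218021 0.06639281889177735 [0.1364 1.0844 0.1761]
190 139 226 plate -y edge -0.018606945341880187 rib+y top 0.04547329129382134
200 140 226 plate -y edge -0.018760793276059878 rib+y top 0.04527820075741118
210 141 226 plate -y edge -0.018932726768830645 rib+y top 0.04507565604968901
220 143 227 plate -y edge -0.0183788937033964 rib+y top 0.045523070708154964
230 144 227 plate -y edge -0.018580738441855326 rib+y top 0.04531207115284039
240 146 228 plate -y edge -0.018041410222027873 rib+y top 0.04576581370918183
250 147 228 plate -y edge -0.01827519687567541 rib+y top 0.0455458721786373
```

View pics/w3.png

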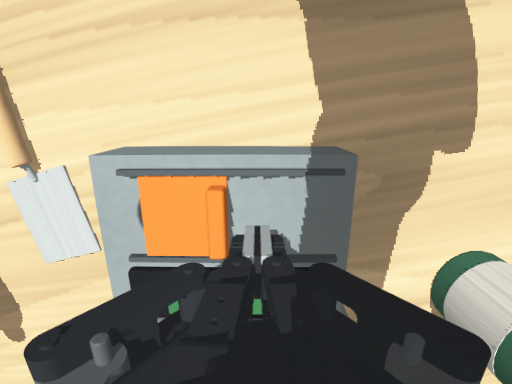

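The fingertips at (258,240) now stand past the rib (217,220), and the shutter has barely moved. I check where the tips really are.

```bash
python3 - <<'E'
from h import *
c=get_calibration("wrist");im,d=get_image("wrist");s=sense();p=s["ee_pos"];print(p)
def proj(X):
    q=c["R"]@X+c["t"];x,y=q[:2]/q[2];k=1+c["k1"]*(x*x+y*y);m=c["mtx"];return m[0,0]*x*k+m[0,2],m[1,1]*y*k+m[1,2],q[2]
print("tcp px",proj(p),"19mm up",proj(p+[0,0,.019]))
ex=np.array([.9845,-.1753]);ey=np.array([.1753,.9845])
for v in range(215,300,5):
    for u in (250,265):
        P=bydepth(c,[[u,v]],[d[v,u]])[0];print(v,u,"scale",np.array([P[:2]@ex-.5195,P[:2]@ey+.0207,P[2]]),"depth",d[v,u],end="  ")
    print()
P=bydepth(c,[[217,220],[160,220]],[d[220,217],d[220,160]]);print(P)
cv2.imwrite("pics/c4.png",cv2.resize(im[160:310,120:320],None,fx=4,fy=4,interpolation=cv2.INTER_CUBIC))
E
```

```text
[ 0.5181 -0.0465  0.0647]
tcp px (np.float64(257.61566842161653), np.float64(218.97396812603665), np.float64(0.190447573401117)) 19mm up (np.float64(257.69340421380065), np.float64(230.02505701372414), np.float64(0.17217249360519069))
215 250 scale [-0.0006  0.0602  0.0551] depth 0.19979568  215 265 scale [-0.0006  0.0712  0.0549] depth 0.20005687  
220 250 scale [0.0035 0.0602 0.0545] depth 0.20152041  220 265 scale [0.0035 0.0713 0.0546] depth 0.20145595  
225 250 scale [0.0074 0.0602 0.0548] depth 0.20234661  225 265 scale [0.0069 0.0713 0.0559] depth 0.2011599  
230 250 scale [-0.0134  0.0616  0.111 ] depth 0.14253785  230 265 scale [-0.0134  0.0695  0.1111] depth 0.14247084  
235 250 scale [-0.0131  0.0618  0.1167] depth 0.13719185  235 265 scale [-0.0128  0.0694  0.1159] depth 0.13798918  
240 250 scale [-0.0135  0.0619  0.1232] depth 0.1307776  240 265 scale [-0.0131  0.0692  0.1222] depth 0.13191746  
245 250 scale [-0.0131  0.062   0.1277] depth 0.126598  245 265 scale [-0.0131  0.069   0.1276] depth 0.1266885  
250 250 scale [-0.0135  0.0622  0.1332] depth 0.121189006  250 
[... 463 characters left out ...]
5  270 265 scale [-0.0141  0.0684  0.1505] depth 0.10442843  
275 250 scale [-0.0121  0.0626  0.1508] depth 0.10463478  275 265 scale [-0.0138  0.0683  0.1535] depth 0.10160013  
280 250 scale [-0.0101  0.0626  0.1513] depth 0.104673624  280 265 scale [-0.0136  0.0682  0.1565] depth 0.09873522  
285 250 scale [-0.0058  0.0625  0.1483] depth 0.10880005  285 265 scale [-0.0121  0.0682  0.1573] depth 0.09839409  
290 250 scale [-0.0037  0.0625  0.1487] depth 0.10892674  290 265 scale [-0.0097  0.0682  0.1571] depth 0.099276  
295 250 scale [-0.0014  0.0625  0.1488] depth 0.10951464  295 265 scale [-0.0013  0.0686  0.1486] depth 0.10968733  
[[ 0.5096 -0.072   0.0764]
 [ 0.5084 -0.1164  0.0604]]
```

View pics/c4.png

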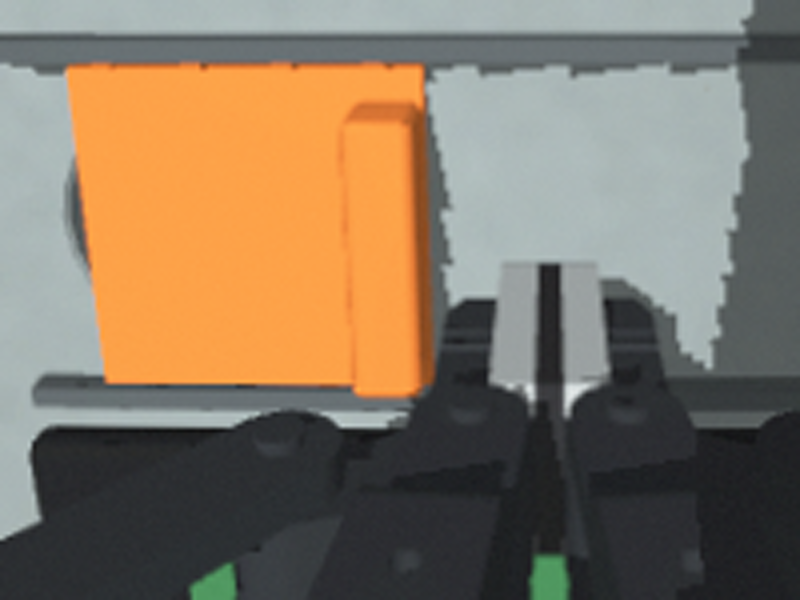

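The finger's lowest visible point reads z≈0.111, well above the reported TCP at 0.065. I check this from the scene camera.

```bash
python3 - <<'E'
from h import *
s=sense();p=s["ee_pos"]
ex=np.array([.9845,-.1753]);ey=np.array([.1753,.9845])
for n in ("scene","top"):
    c=get_calibration(n);im,d=get_image(n)
    q=c["R"]@p+c["t"];x,y=q[:2]/q[2];m=c["mtx"];uv=(m[0,0]*x+m[0,2],m[1,1]*y+m[1,2]);print(n,"tcp px",uv,q[2])
    if n=="scene":
        u0,v0=int(uv[0]),int(uv[1]);cv2.imwrite("pics/s5.png",cv2.resize(im[v0-75:v0+45,u0-80:u0+80],None,fx=5,fy=5,interpolation=cv2.INTER_CUBIC))
        for v in range(v0-40,v0+12,3):
            print(v,[tuple(np.round([P[:2]@ex-.5195,P[:2]@ey+.0207,P[2]],3).tolist()) for P in bydepth(c,[[u,v] for u in range(u0-6,u0+7,4)],d[v,u0-6:u0+7:4])])
E
```

```text
scene tcp px (np.float64(200.22503052708387), np.float64(169.10845849985995)) 0.9701527213263452
129 [(0.01, 0.063, 0.188), (0.01, 0.073, 0.187), (0.016, 0.082, 0.189), (0.009, 0.092, 0.184)]
132 [(0.01, 0.062, 0.181), (0.008, 0.072, 0.178), (0.017, 0.081, 0.182), (-0.34, 0.103, -0.001)]
135 [(0.014, 0.061, 0.174), (-0.001, 0.071, 0.166), (0.016, 0.081, 0.173), (-0.012, 0.091, 0.157)]
138 [(0.016, 0.06, 0.167), (-0.009, 0.07, 0.153), (0.016, 0.08, 0.165), (-0.0, 0.09, 0.155)]
141 [(0.013, 0.059, 0.158), (-0.008, 0.069, 0.145), (0.012, 0.079, 0.155), (0.01, 0.089, 0.152)]
144 [(0.007, 0.058, 0.146), (-0.009, 0.068, 0.136), (0.01, 0.078, 0.145), (-0.255, 0.096, -0.002)]
147 [(0.01, 0.058, 0.139), (0.007, 0.067, 0.136), (0.007, 0.077, 0.135), (-0.233, 0.094, -0.001)]
150 [(0.004, 0.056, 0.127), (0.006, 0.066, 0.127), (0.003, 0.076, 0.124), (-0.213, 0.092, -0.001)]
153 [(0.004, 0.055, 0.119), (0.008, 0.065, 0.119), (0.006, 0.075, 0.117), (-0.194, 0.091, -0.001)]
156 [(0.004, 0.054, 0.11), (0.008, 0.064, 0.111), (0.003, 0.075, 0.106), (-0.177, 0.089, -0.002)]
159 [(-0.166, 0.051, -0.001), (0.011, 0.063, 0.104), (0.008, 0.074, 0.101), (-0.158, 0.088, -0.001)]
162 [(-0.15, 0.05, -0.002), (-0.145, 0.062, -0.001), (-0.146, 0.074, -0.003), (-0.139, 0.086, -0.0)]
165 [(-0.032, 0.051, 0.06), (-0.03, 0.061, 0.06), (-0.03, 0.072, 0.059), (-0.031, 0.083, 0.056)]
168 [(-0.028, 0.05, 0.053), (-0.026, 0.06, 0.054), (-0.024, 0.071, 0.053), (-0.02, 0.082, 0.054)]
171 [(-0.01, 0.049, 0.056), (-0.008, 0.059, 0.055), (-0.006, 0.07, 0.055), (-0.007, 0.08, 0.053)]
174 [(0.004, 0.048, 0.055), (0.001, 0.058, 0.052), (0.006, 0.069, 0.054), (0.007, 0.079, 0.053)]
177 [(0.016, 0.047, 0.054), (0.019, 0.057, 0.055), (0.02, 0.068, 0.053), (0.032, 0.078, 0.06)]
180 [(0.036, 0.047, 0.058), (0.048, 0.057, 0.064), (0.05, 0.067, 0.064), (0.052, 0.077, 0.064)]
top tcp px (np.float64(285.5844444853918), np.float64(213.348331839166)) 1.249384105484093
```

View pics/s5.png

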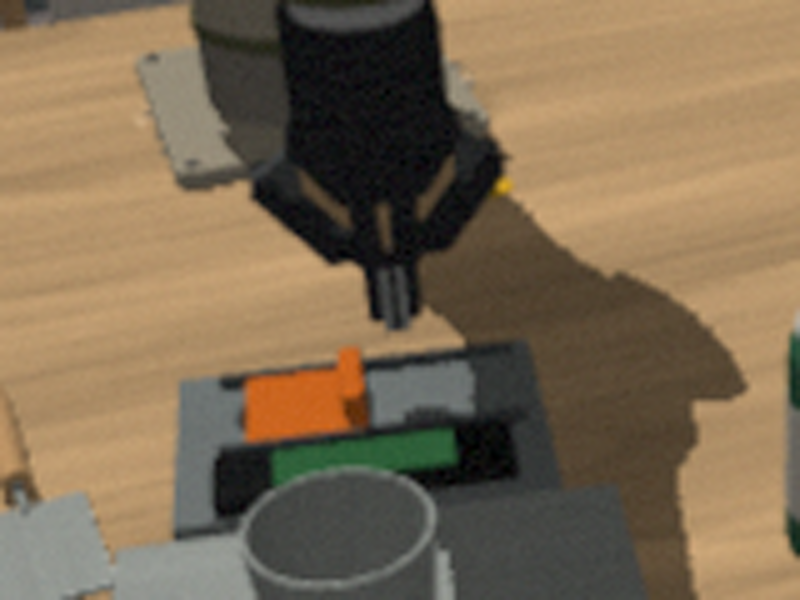

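Both cameras agree: the real fingertips end about 38–40 mm above the reported TCP (z≈0.103), so I passed over the rib without touching it. I go back to the -y side and descend by what the cameras show.

Emit:
move_arm(targets=[-0.1,-3,0,0,0,0,-0.1,-5.5,0,0,0,0,-0.1,-6.5,0,0,0,0,-0.1,-6.5,0,0,0,0,-0.1,-6.5,1.5,0,0,0,-0.1,-6.5,2.5,0,0,0,-0.1,-6.5,3.2,0,0,0,-0.1,-6.5,3.2,0,0,0])

```text
time_s: 4.4
ee_pos: [0.507, -0.1106, 0.0317]
ee_rot: [-0.001, 0.087, 0.996, -0.0]
wrist_force: [-0.4, -0.4, -0.6]
finger_gap: -0.0002
grip_force: 0.0
```

```bash
cat > tip.py <<'E'
from h import *
ex=np.array([.9845,-.1753]);ey=np.array([.1753,.9845])
c=get_calibration("wrist");im,d=get_image("wrist");cv2.imwrite("pics/t.png",im)
s=sense();p=s["ee_pos"];print(s["time_s"],"ee",p,"scale",p[:2]@ex-.5195,p[:2]@ey+.0207,"F",s["wrist_force"])
for u in (248,267):
    for v in range(222,230):
        P=bydepth(c,[[u,v]],[d[v,u]])[0];print(u,v,np.array([P[:2]@ex-.5195,P[:2]@ey+.0207,P[2]]))
c=get_calibration("scene");im,d=get_image("scene")
q=c["R"]@(p+[0,0,.038])+c["t"];x,y=q[:2]/q[2];m=c["mtx"];u0,v0=int(m[0,0]*x+m[0,2]),int(m[1,1]*y+m[1,2])
for v in range(v0-8,v0+8):print("scene",v,[tuple(np.round([P[:2]@ex-.5195,P[:2]@ey+.0207,P[2]],3).tolist()) for P in bydepth(c,[[u,v] for u in range(u0-4,u0+5,4)],d[v,u0-4:u0+5:4])])
E
python3 tip.py; python3 look.py w5
```

```text
4.45 ee [ 0.5075 -0.1109  0.0324] scale -0.0004829983647868241 0.0005216019773281629 F [-0.4217  0.069   0.9298]
248 222 [-0.0101 -0.0056  0.0597]
248 223 [-0.0097 -0.0056  0.0604]
248 224 [-0.0087 -0.0056  0.0595]
248 225 [-0.0084 -0.0056  0.0605]
248 226 [-0.0122 -0.0052  0.0709]
248 227 [-0.0126 -0.0051  0.0731]
248 228 [-0.0129 -0.0051  0.0752]
248 229 [-0.0127 -0.005   0.0762]
267 222 [-0.0103  0.0056  0.0604]
267 223 [-0.0096  0.0057  0.06  ]
267 224 [-0.0085  0.0057  0.0589]
267 225 [-0.0082  0.0057  0.0597]
267 226 [-0.0121  0.0053  0.0706]
267 227 [-0.0126  0.0052  0.0731]
267 228 [-0.0125  0.0051  0.0744]
267 229 [-0.013   0.005   0.0768]
scene 162 [(0.005, -0.007, 0.101), (0.008, 0.003, 0.102), (0.007, 0.013, 0.1)]
scene 163 [(0.004, -0.008, 0.098), (0.01, 0.002, 0.1), (0.006, 0.012, 0.096)]
scene 164 [(0.004, -0.008, 0.094), (0.008, 0.002, 0.095), (0.006, 0.012, 0.093)]
scene 165 [(0.006, -0.009, 0.093), (0.01, 0.002, 0.094), (0.009, 0.011, 0.092)]
scene 166 [(0.007, -0.009, 0.09), (0.009, 0.001, 0.09), (0.007, 0.011, 0.087)]
scene 167 [(0.006, -0.01, 0.087), (0.011, 0.00
[... 791 characters left out ...]
), (0.011, -0.004, 0.058), (0.014, 0.007, 0.059)]
4.55 [ 0.5079 -0.1111  0.033 ] scale 2.348759525028221e-05 0.00037010288478503753 [0.3522 0.1869 0.5473]
190 226 333 plate -y edge -0.01873400595085214 rib+y top 0.03886381232105482
200 227 333 plate -y edge -0.01833580132754418 rib+y top 0.03929073208526833
210 227 338 plate -y edge -0.01852043814268522 rib+y top 0.04239909375643136
220 227 337 plate -y edge -0.018712170121793003 rib+y top 0.04234950849878266
230 227 336 plate -y edge -0.018911349460894077 rib+y top 0.042306386535742604
240 227 335 plate -y edge -0.019118359317859306 rib+y top 0.042269966899499564
250 228 334 plate -y edge -0.018717309845794835 rib+y top 0.042240523381664424
```

Tip is at z≈0.069, an offset of about 37 mm, and in front of the rib. I lower 3 mm and push.

Emit:
move_arm(targets=[0,0.5,0.3,0,0,0,0,1.4,0.3,0,0,0,0,2.4,0.3,0,0,0,0,3.4,0.3,0,0,0,0,4.4,0.3,0,0,0,0,5.4,0.3,0,0,0,0,6.2,0.3,0,0,0,0,6.8,0.3,0,0,0])

```text
time_s: 5.35
ee_pos: [0.5197, -0.0433, 0.0297]
ee_rot: [0.0, 0.087, 0.996, 0.0]
wrist_force: [-0.1, -1.9, 0.1]
finger_gap: 0.0
grip_force: 0.8
```

```bash
python3 look.py w6
```

```text
5.4 [ 0.5198 -0.0425  0.0297] scale -0.0002585368265569654 0.06998438701368294 [-0.0417 -0.3776  0.2903]
190 193 301 plate -y edge 0.03162827699870793 rib+y top 0.0904284036045824
200 193 300 plate -y edge 0.03125076283774207 rib+y top 0.09016445775719706
210 194 304 plate -y edge 0.031439960086150354 rib+y top 0.09247580426817437
220 195 304 plate -y edge 0.03162703234570037 rib+y top 0.09275759834277632
230 195 303 plate -y edge 0.031217932533687227 rib+y top 0.09252258342640621
240 196 303 plate -y edge 0.03139387701169516 rib+y top 0.09282003539667892
250 197 302 plate -y edge 0.031567391244889706 rib+y top 0.09258897232729053
```

Emit:
move_arm(targets=[0,0.1,0,0,0,0,0,0.2,0,0,0,0,0,0.3,0,0,0,0,0,0.4,0,0,0,0,0,0.5,0,0,0,0,0,0.5,0,0,0,0,0,0.5,0,0,0,0,0,0.5,0,0,0,0])

```text
time_s: 6.2
ee_pos: [0.5204, -0.0397, 0.0297]
ee_rot: [-0.0, 0.088, 0.996, -0.0]
wrist_force: [-0.2, -3.7, -0.6]
finger_gap: -0.0
grip_force: 1.5
```

```bash
python3 look.py w7
```

```text
6.25 [ 0.5204 -0.0397  0.0297] scale -0.0002474225602634439 0.07283056383106945 [-1.0855 -3.6852  0.2278]
190 192 301 plate -y edge 0.03481938416965473 rib+y top 0.09419063297527916
200 193 300 plate -y edge 0.035005135018050054 rib+y top 0.09392178205649794
210 194 304 plate -y edge 0.035188620968337594 rib+y top 0.0962273751791541
220 195 304 plate -y edge 0.035369854178398163 rib+y top 0.09650388292510323
230 195 303 plate -y edge 0.03495476595195221 rib+y top 0.09626361397332364
240 196 303 plate -y edge 0.03512459304501314 rib+y top 0.09655552629433121
250 197 302 plate -y edge 0.035291838516765456 rib+y top 0.0963189458503616
```

Plate edge at +35.1 mm means the shutter is at 66 mm, against its stop with 3.7 N steady. I back off, lift, and look at the open well.

Emit:
move_arm(targets=[0,-1,0,0,0,0,0,-1,-2,0,0,0,0,-1.5,-4,0,0,0,0,-3,-4,0,0,0,0,-4.5,-4,0,0,0,0,-4.5,-4,0,0,0,0,-4.5,-4,0,0,0,0,-4.5,-4,0,0,0])

```text
time_s: 7.05
ee_pos: [0.5127, -0.0827, 0.0696]
ee_rot: [-0.0, 0.087, 0.996, 0.0]
wrist_force: [1.5, -0.4, -0.6]
finger_gap: 0.0002
grip_force: 0.0
```

```bash
python3 look.py w8 | head -3; python3 - <<'E'
from h import *
ex=np.array([.9845,-.1753]);ey=np.array([.1753,.9845])
c=get_calibration("wrist");im,d=get_image("wrist")
h=cv2.cvtColor(im,cv2.COLOR_BGR2HSV);mk=cv2.inRange(h,(40,90,40),(90,255,255))
n,l,st,ce=cv2.connectedComponentsWithStats(mk)
for i in range(1,n):
    if st[i,4]>60:
        q=np.argwhere(l==i)[:,::-1];P=bydepth(c,q,d[q[:,1],q[:,0]])
        e=np.c_[P[:,:2]@ex-.5195,P[:,:2]@ey+.0207,P[:,2]]
        print(st[i],ce[i],"med",np.median(e,0),"min",np.percentile(e,2,0),"max",np.percentile(e,98,0))
E
```

```text
7.1 [ 0.5126 -0.0827  0.0696] scale -0.00029426205556515317 0.029108809455921262 [ 0.2785  0.3152 -0.6436]
190 267 359 plate -y edge 0.034878935153122015 rib+y top 0.09568879884234929
200 267 358 plate -y edge 0.03496544904844692 rib+y top 0.09574547438755936
[ 200  181   46   44 1584] [222.685  202.7986] med [-0.0015  0.0002  0.037 ] min [-0.0179 -0.0171  0.0255] max [0.0161 0.0174 0.0385]
[ 460  247   52   65 1242] [481.0539 272.2866] med [0.078  0.2549 0.0142] min [0.0582 0.248  0.0036] max [0.1199 0.2852 0.0247]
[252 298  11  12 109] [256.8624 304.0275] med [0.0738 0.0283 0.0656] min [0.004  0.0243 0.0639] max [0.0801 0.0315 0.1526]
```

View pics/w8.png

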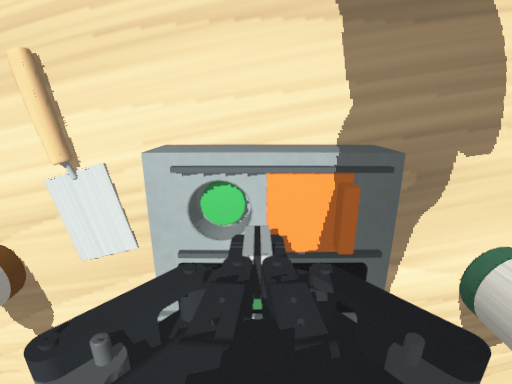

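The well is clear: the green key at (223,203) measures at (0,0), z 0.037 in the scale frame, matching what is given. I move over it and go down to near contact.

Emit:
move_arm(targets=[0,-1.5,0,0,0,0,0,-2.9,0,0,0,0,0,-2.9,0.5,0,0,0,0,-2.9,2.5,0,0,0,0,-2.9,4.5,0,0,0,0,-2.9,6,0,0,0,0,-2.9,6.7,0,0,0,0,-2.9,6.7,0,0,0])

```text
time_s: 7.95
ee_pos: [0.5069, -0.112, 0.0019]
ee_rot: [-0.001, 0.088, 0.996, -0.0]
wrist_force: [-0.8, -0.0, 1.1]
finger_gap: -0.0
grip_force: 0.3
```

Emit:
move_arm(targets=[0,0,0.1,0,0,0,0,0,0.2,0,0,0,0,0,0.3,0,0,0,0,0,0.4,0,0,0,0,0,0.5,0,0,0,0,0,0.6,0,0,0,0,0,0.7,0,0,0,0,0,0.7,0,0,0])

```text
time_s: 8.75
ee_pos: [0.5081, -0.1123, -0.0041]
ee_rot: [0.001, 0.088, 0.996, 0.0]
wrist_force: [1.7, -0.4, 4.7]
finger_gap: 0.0002
grip_force: 2.4
```

Emit:
move_arm(targets=[0,0,0.1,0,0,0,0,0,0.2,0,0,0,0,0,0.3,0,0,0,0,0,0.4,0,0,0,0,0,0.5,0,0,0,0,0,0.5,0,0,0,0,0,0.5,0,0,0,0,0,0.5,0,0,0])

```text
time_s: 9.55
ee_pos: [0.5084, -0.1123, -0.0053]
ee_rot: [0.0, 0.088, 0.996, 0.002]
wrist_force: [-20.7, 5.1, 65.4]
finger_gap: -0.0
grip_force: 32.3
```

The key has bottomed: position stopped changing and force rose sharply to 65 N. I release, come out, and cross over to the rib's +y side.

Emit:
move_arm(targets=[0,0,-0.5,0,0,0,0,0,-2,0,0,0,0,0,-5,0,0,0,0,0,-7.5,0,0,0,0,1,-7.5,0,0,0,0,5,-7.5,0,0,0,0,9,-7.5,0,0,0,0,12,-7.5,0,0,0])

```text
time_s: 10.35
ee_pos: [0.5277, 0.009, 0.065]
ee_rot: [-0.001, 0.087, 0.996, 0.0]
wrist_force: [0.8, -0.5, 0.9]
finger_gap: 0.0003
grip_force: 0.0
```

```bash
python3 look.py w9
```

```text
10.4 [0.5284 0.0142 0.0648] scale -0.0018184949557269459 0.12735004604555647 [0.051  5.6443 1.0427]
190 139 223 plate -y edge 0.037298339485362875 rib+y top 0.09957686257105816
200 140 224 plate -y edge 0.0371590155886764 rib+y top 0.10001567078149153
210 142 224 plate -y edge 0.037739675382612525 rib+y top 0.09980831987072818
220 143 224 plate -y edge 0.037572160679649164 rib+y top 0.09959285735485444
230 144 225 plate -y edge 0.03738578381791087 rib+y top 0.10003567415841037
240 145 225 plate -y edge 0.03717972414617829 rib+y top 0.09981056935757977
250 147 225 plate -y edge 0.037724522769681884 rib+y top 0.09957635228064525
```

Emit:
move_arm(targets=[0,0,0,0,0,0,0,0,1,0,0,0,0,0,2,0,0,0,0,0,3,0,0,0,0,0,3.5,0,0,0,0,0,3.5,0,0,0,0,0,3.5,0,0,0,0,0,3.5,0,0,0])

```text
time_s: 11.2
ee_pos: [0.5288, 0.0058, 0.0311]
ee_rot: [0.0, 0.088, 0.996, 0.0]
wrist_force: [0.5, -0.1, -0.0]
finger_gap: -0.0002
grip_force: 0.0
```

```bash
python3 tip.py | grep -v scene\ ; python3 look.py w10 | tail -2
```

```text
11.25 ee [0.5288 0.0059 0.0311] scale 3.181687136488698e-05 0.11923357967935519 F [-0.2055 -0.0684  0.3453]
248 222 [-0.0075  0.1127  0.0551]
248 223 [-0.0068  0.1127  0.0549]
248 224 [-0.0064  0.1127  0.0556]
248 225 [-0.0059  0.1127  0.0559]
248 226 [-0.0113  0.1132  0.0703]
248 227 [-0.0117  0.1132  0.0725]
248 228 [-0.0119  0.1133  0.0742]
248 229 [-0.0123  0.1134  0.0766]
267 222 [-0.0079  0.1242  0.056 ]
267 223 [-0.0064  0.1243  0.054 ]
267 224 [-0.0064  0.1242  0.0556]
267 225 [-0.0053  0.1243  0.0546]
267 226 [-0.0109  0.1237  0.0693]
267 227 [-0.0111  0.1236  0.0712]
267 228 [-0.0124  0.1234  0.0754]
267 229 [-0.0116  0.1235  0.0749]
240 121 221 plate -y edge 0.03489511233056171 rib+y top 0.09918211342808321
250 123 222 plate -y edge 0.03514897377199107 rib+y top 0.09950136144829692
```

Emit:
move_arm(targets=[0,-0.6,0.2,0,0,0,0,-1.5,0.2,0,0,0,0,-2.5,0.2,0,0,0,0,-3.5,0.2,0,0,0,0,-4.5,0.2,0,0,0,0,-5.5,0.2,0,0,0,0,-6.4,0.2,0,0,0,0,-7,0.2,0,0,0])

```text
time_s: 12.15
ee_pos: [0.516, -0.0641, 0.0287]
ee_rot: [-0.0, 0.088, 0.996, -0.0]
wrist_force: [0.5, 2.0, -0.2]
finger_gap: 0.0
grip_force: 0.8
```

Emit:
move_arm(targets=[0,-0.1,0,0,0,0,0,-0.2,0,0,0,0,0,-0.3,0,0,0,0,0,-0.4,0,0,0,0,0,-0.5,0,0,0,0,0,-0.6,0,0,0,0,0,-0.7,0,0,0,0,0,-0.7,0,0,0,0])

```text
time_s: 12.95
ee_pos: [0.5154, -0.0671, 0.0288]
ee_rot: [0.0, 0.087, 0.996, 0.001]
wrist_force: [0.3, 10.2, 0.6]
finger_gap: -0.0002
grip_force: 5.1
```

```bash
python3 look.py w11
```

```text
13.0 [ 0.5154 -0.0671  0.0288] scale -0.00032192117868312664 0.044997991439008136 [ 0.6516 10.4687  1.2682]
190 125 234 plate -y edge -0.03131970581165269 rib+y top 0.032521679248251625
200 127 234 plate -y edge -0.03092691229552488 rib+y top 0.03242009860666775
210 128 234 plate -y edge -0.03113485535624871 rib+y top 0.0323144593341244
220 130 234 plate -y edge -0.03075925822924248 rib+y top 0.03220456973954085
230 131 234 plate -y edge -0.030997461580818435 rib+y top 0.03209022113912978
240 132 231 plate -y edge -0.03125514403014125 rib+y top 0.030388878132937714
250 134 229 plate -y edge -0.030910690021845513 rib+y top 0.02917786704597124
```

Plate edge at -31.0 mm and a steady 10 N at the stop: the shutter is shut. I back off and lift clear.

Emit:
move_arm(targets=[0,0.8,0,0,0,0,0,2,0,0,0,0,0,3,0,0,0,0,0,3,-3,0,0,0,0,3,-7,0,0,0,0,3,-11,0,0,0,0,3,-13,0,0,0,0,3,-13,0,0,0])

```text
time_s: 13.8
ee_pos: [0.5222, -0.0399, 0.1617]
ee_rot: [0.003, 0.088, 0.996, 0.001]
wrist_force: [1.0, -0.5, -0.6]
finger_gap: -0.0002
grip_force: 0.0
```

Emit:
move_arm(targets=[0,0,0,0,0,0,0,0,0,0,0,0,0,0,0,0,0,0,0,0,0,0,0,0,0,0,0,0,0,0,0,0,0,0,0,0,0,0,0,0,0,0,0,0,0,0,0,0])

```text
time_s: 14.6
ee_pos: [0.5202, -0.0404, 0.1587]
ee_rot: [-0.0, 0.088, 0.996, 0.0]
wrist_force: [-0.5, 0.3, -0.0]
finger_gap: -0.0
grip_force: 0.0
```

```bash
python3 - <<'E'
from h import *
ex=np.array([.9845,-.1753]);ey=np.array([.1753,.9845])
c=get_calibration("wrist");im,d=get_image("wrist");mk=orange(im);mk[:120]=0
for r in range(150,215,8):
    k=np.flatnonzero(mk[r])
    if len(k): print(r,k[0],k[-1],onplane(c,[[k[0]-.5,r]],.06)[0,:2]@ey+.0207,onplane(c,[[k[-1]+.5,r]],.076)[0,:2]@ey+.0207)
im,_=get_image("top");a=np.load("top0.npz")["im"];D=cv2.absdiff(im,a).max(2)
for n,(x0,y0,x1,y1) in dict(tin=(285,112,325,155),can=(195,145,228,190),bottle=(382,175,418,210),spat=(338,198,368,270)).items():
    print(n,(D[y0:y1,x0:x1]>40).mean())
s=sense();print(s["time_s"],s["wrist_force"],s["ee_pos"])
E
```

```text
158 159 217 -0.030262788228247513 0.03306934902543952
166 159 218 -0.031047081655845975 0.033754259494580746
174 160 218 -0.030792390907595776 0.033465044679902564
182 161 218 -0.03054478893969943 0.03316727450243297
190 161 218 -0.031383407036824004 0.03286065470192531
198 162 219 -0.03115891228391075 0.03355040317479445
206 163 219 -0.030941975944141966 0.0332338168774694
tin 0.07790697674418605
can 0.0
bottle 0.0
spat 0.0
14.7 [-0.7875 -0.6978  0.1255] [ 0.5202 -0.0404  0.1587]
```

```bash
python3 - <<'E'
from h import *
c=get_calibration("top");im,d=get_image("top");d0=np.load("top0.npz")["d"]
for D in (d0,d):
    v,u=np.mgrid[105:165,270:335];uv=np.c_[u.ravel(),v.ravel()];P=bydepth(c,uv,D[v,u].ravel())
    k=(P[:,2]>.125)&(P[:,2]<.15)&(P[:,0]>.64);print(k.sum(),cv2.minEnclosingCircle(P[k,:2].astype(np.float32)),P[k].mean(0))
E
```

```text
174 ((0.7276133298873901, -0.11996640264987946), 0.04009808227419853) [ 0.7317 -0.1219  0.136 ]
179 ((0.7270632386207581, -0.11960664391517639), 0.040106505155563354) [ 0.7311 -0.122   0.1354]
```

The tin has not moved, and the shutter is shut.

```bash
python3 -c "
from cell import *
print(close_job())"
```

```text
the job is handed in; nothing more can be done
None
```

The job is handed in: I pushed the shutter fully open, pressed the tare key to its stop (the wrist force peaked at 65 N) and pushed the shutter fully shut; the cameras show the tin, bottle, can and spatula where they were.

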